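# Try the lift-up door and stay of the oak spice locker

## Robot

A 6-joint arm with a two-finger parallel gripper is mounted at the origin on a cart in front of the work surface, level with it; the furniture and walls round the work are solid. World frame = base frame: x ahead of the robot, y to its left, z up, the work surface at z = 0. Lengths are in m, angles in rad, forces in N, time in s.
With the tool pointing down it reaches from about 0.275 to 0.875 m from the base axis. Payload 12.5 kg.
Tool frame: the origin (TCP) lies on the centre line of the jaws, within the pads' length; the fingertips stand r.finger_overhang ahead of it and the grasp point (between the pads) lies 3 mm ahead of it (r.finger_overhang is the distance from the TCP to the fingertips, in m); z points along the fingers, y is the line along which they close (so a half turn about z gives the same grasp; the last joint's range is limited). The gripper opens to 85 mm and grips with 20 to 120 N. Pads are 22 mm wide; open, the fingers measure 114 mm over their backs; the gripper's body (76 mm by 85 mm) begins 54 mm behind the grasp point. The pads swing forward as they close: fully open they stand 13 mm farther back than shut.
Start: joints at [1.12, 0.351, 1.652, -0, 1.139, -0.085], TCP at [0.197, 0.514, 0.253] pointing down, gripper open.
Joint ranges: [-2.75, 2.75], [-0.79, 2.1], [0.01, 2.65], [-1.57, 4.71], [0.07, 3.14], [-2.87, 2.87]. Speed limits (rad/s): [2.22, 2.22, 2.79, 3.14, 3.14, 3.14].

## Interface

Orientations are given as a unit quaternion [x, y, z, w].
In Python, from cell import r, optics gives the robot as it stands. The module is installed in compiled form; this text tells all that it offers. Calls block until the motion is done:
- r.move_to(position, orientation): joint-space move of the TCP to a pose.
- r.move_linear(position, rot=None, vel=0.15): straight line of the TCP; rot=None keeps the orientation; vel is the mean speed in m/s.
- r.set_joints(angles): joint-space move.
- r.set_gripper(opening, squeeze=None): opening from 0.0 (shut) to 1.0 (fully open); squeeze is the grip in N (None keeps the last); returns when the fingers have stopped.
- r.sleep(seconds).
- r.inverse_kinematics(position, orientation): joint angles nearest the present ones, or None.
- optics.get_image(name): name is "side" or "top" or "wrist"; returns a dict with "pixels" (400x640x3 uint8, red, green, blue), "depth" (400x640 float32, m along the optical axis (not along the pixel's ray), 0 where there is no reading), "fx", "fy", "cx", "cy" (pixels), "camera_from_world" (4x4, takes a point from world to camera coordinates); the wrist camera has in their place "mount" (4x4, takes a point from camera to tool coordinates, whose origin is the TCP and whose axes are the flange's). Camera axes: x right, y down, z forward; pixel columns grow to the right and rows downward; lengths in m; the calibration is good to about 2 mm. A picture is of the moment at which its call begins: read the wrist's pose just before it.
A pose or a line that the arm cannot do raises r.PlanningError and nothing moves.
- r.hand_in(): hands the job in; it is judged then, once.
Readings, each from a call of its own:
- r.current_t(): time.
- r.current_q(): joint angles.
- r.current_qvel(): joint speeds.
- r.current_effort(): joint torques, N m.
- r.current_tool_pos(): TCP position.
- r.current_ee_rot(): TCP orientation.
- r.current_contact_force(): force on the tool from outside, world axes, zero at the start.
- r.current_torque(): the same for the moment, N m.
- r.current_opening(): opening from 0.0 (shut) to 1.0 (fully open).
- r.current_finger_force(): force on a finger pad.
Only numpy, scipy, OpenCV 4.12 (cv2) and the standard library are available. Lean on these libraries where they do the work, as an engineer would, in place of code of your own. Each camera call takes 0.05 s, during which the arm holds its last target. There are 200 camera calls.

## Task

The stay of the little spice locker with the oak (pale wood) door has just been refitted and needs trying out. Lift that door by its brass handle until the stay locks, let go so that the door stands open by itself for a moment, then press the red release button on top of the same locker so that the door comes down and shuts fully. Leave the locker with the blue door shut.

Things in the scene. Friction and masses are not known exactly. Their poses are not given: they have to be found in the camera images.
- oak_handle (a point): centre of the oak door's brass handle, a level barrel 26 mm long (y), 22 mm thick, clear in front of the door's low edge. Pinch its two ends from above; it pivots in the grip, gripper stays pointing down. Door shut: x to the locker's back, y left, z up; turns with the door. Hinge axis along y, 102 mm behind and 62 mm above the shut handle: circle of 119 mm radius; height 88 mm shut, 228 mm locked
- oak_door (a joint): angle of the oak (pale wood) door, rad: 0 shut (sloping 40 degrees, low edge in front), grows as lifted. Stay locks at about 1.27, end stop 1.45: lift to about 1.37, let go, and the door stays at about 1.27. Below the lock, or once released, it sinks shut by itself, damped, in 2 to 4 s. Lifting takes 2 to 4 N
- oak_button (a point): centre of the top of the red release button on that locker's flat top: 26 mm in diameter, 18 mm high (168 mm above the worktop), 28 mm behind the hinge axis, 20 mm right of the locker's middle. Press straight down, travel 11 mm, about 4 to 5 N; from 7 mm on it frees the door; springs back. x to the locker's back, y left, z up. Grey locker 140 mm wide, 177 deep, 150 high
- blue_door (a joint): angle (rad, 0 shut) of the blue-painted door of the other locker of the same make (brass handle and red button too), standing to the left or right of the oak one; leave it shut

How it is judged:
By the outcome, as a careful person would: the job done as asked, in the order asked, and still so for the second after the job is handed in, with the robot touching nothing.
It also fails if it takes over 51 s, if anything falls off the work surface, if the arm or the gripper's body presses on something with over 40 N, if the wrist force passes 120 N, or if a joint passes its speed limit or range.

## Working session

There is one attempt and no reset: what is moved stays moved. The work goes in short steps, each a Python script; the robot and the scene stay as the last script left them, time stands still between calls to the robot, and variables do not carry over. Pictures are saved under pics/ and viewed, at most 10 in all, crops included, and the job is handed in when it is done.

```bash
mkdir -p pics
cat > h.py <<'E'
from cell import r, optics
import numpy as np, cv2
def world(im,u,v):
    d=im["depth"][int(v),int(u)]
    p=np.array([(u-im["cx"])/im["fx"]*d,(v-im["cy"])/im["fy"]*d,d,1])
    return (np.linalg.inv(im["camera_from_world"])@p)[:3]
E
python3 - <<'E'
from h import *
import pickle
ims={n:optics.get_image(n) for n in("top","side")}
pickle.dump(ims,open("ims.pkl","wb"))
for n in ims: cv2.imwrite(f"pics/{n}.png",ims[n]["pixels"][:,:,::-1])
print(r.current_t(),r.finger_overhang,r.current_ee_rot())
E
```

```text
0.1 0.022 [ 1.81880292e-01  9.83320542e-01 -5.00686461e-04 -1.42113683e-04]
```

View pics/top.png

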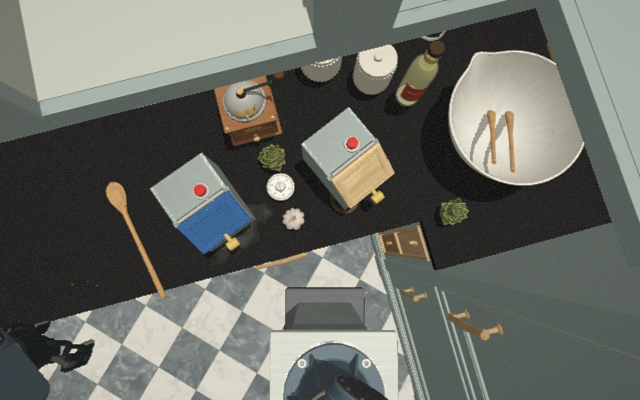

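View pics/side.png

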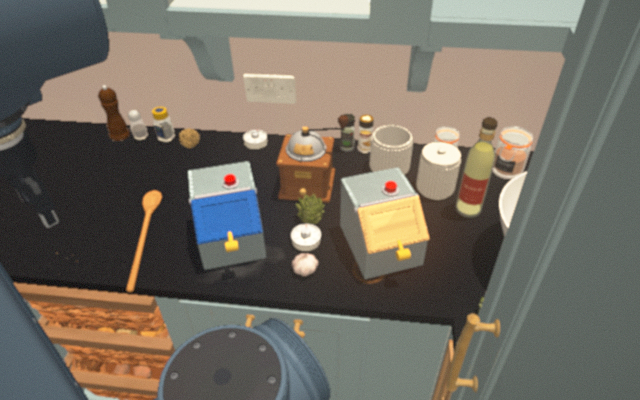

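The top view shows the oak locker's button near (352,143) and handle near (377,197). In the side view they are at (391,187) and (404,253). The blue locker is to its left.

Run:
```python
from h import *
import pickle
ims=pickle.load(open("ims.pkl","rb"))
def cloud(im):
    v,u=np.mgrid[:400,:640];d=im["depth"]
    p=np.stack([(u-im["cx"])/im["fx"]*d,(v-im["cy"])/im["fy"]*d,d,np.ones_like(d)],-1)
    return (p@np.linalg.inv(im["camera_from_world"]).T)[...,:3]
for n,hb,bb,tp in(("top",(368,189,386,205),(343,134,362,152),(300,105,385,185)),("side",(394,243,416,262),(380,179,402,197),(338,165,420,215))):
    im=ims[n];W=cloud(im);hsv=cv2.cvtColor(im["pixels"],cv2.COLOR_RGB2HSV).astype(int)
    def sel(b,m,nm):
        M=np.zeros((400,640),bool);M[b[1]:b[3],b[0]:b[2]]=1;M&=m&(im["depth"]>0)
        P=W[M];print(n,nm,len(P),"med",np.median(P,0).round(4),"min",P.min(0).round(3),"max",P.max(0).round(3));return P
    H,S,V=hsv[...,0],hsv[...,1],hsv[...,2]
    sel(bb,((H<8)|(H>172))&(S>150),"button")
    sel(hb,(H>18)&(H<32)&(S>170),"handle")
    P=sel(tp,(abs(W[...,2]-.150)<.006)&(S<60),"topface")
    print(cv2.minAreaRect(P[:,:2].astype(np.float32)*1000))
    c=cv2.resize(im["pixels"][90:290,280:440] if n=="side" else im["pixels"][90:240,280:420],None,fx=3,fy=3,interpolation=cv2.INTER_CUBIC)
    cv2.imwrite(f"pics/{n}c.png",c[:600,:,::-1])
    print(n,"floor",world(im,*((290,250) if n=="side" else (330,230))).round(3))
im=ims["top"];print(im["fx"],np.linalg.inv(im["camera_from_world"]).round(3))
W=cloud(im)
for uv in((60,60),(200,50),(340,40),(420,10),(430,48),(375,55),(240,90),(390,80)):print(uv,W[uv[1],uv[0]].round(3))
```

```text
top button 94 med [ 0.5925 -0.0355  0.1679] min [ 0.582 -0.047  0.159] max [ 0.605 -0.024  0.171]
  return _methods._mean(a, axis=axis, dtype=dtype,
  ret = um.true_divide(
Traceback (most recent call last):
ValueError: zero-size array to reduction operation minimum which has no identity
```

Run:
```python
from h import *
import pickle
ims=pickle.load(open("ims.pkl","rb"))
def cloud(im):
    v,u=np.mgrid[:400,:640];d=im["depth"]
    p=np.stack([(u-im["cx"])/im["fx"]*d,(v-im["cy"])/im["fy"]*d,d,np.ones_like(d)],-1)
    return (p@np.linalg.inv(im["camera_from_world"]).T)[...,:3]
for n,hc,hb,bb,tp in(("top",(377,197),(366,187,388,207),(343,134,362,152),(300,105,385,185)),("side",(404,254),(394,243,416,262),(380,179,402,197),(338,165,420,215))):
    im=ims[n];W=cloud(im);hsv=cv2.cvtColor(im["pixels"],cv2.COLOR_RGB2HSV).astype(int)
    def sel(b,m,nm):
        M=np.zeros((400,640),bool);M[b[1]:b[3],b[0]:b[2]]=1;M&=m&(im["depth"]>0)
        P=W[M]
        if len(P):print(n,nm,len(P),"med",np.median(P,0).round(4),"min",P.min(0).round(3),"max",P.max(0).round(3));
        return P
    H,S,V=hsv[...,0],hsv[...,1],hsv[...,2]
    sel(bb,((H<8)|(H>172))&(S>150),"button")
    print("hsv handle",hsv[hc[1],hc[0]],W[hc[1],hc[0]].round(4))
    h0=hsv[hc[1],hc[0]]
    P=sel(hb,(abs(H-h0[0])<5)&(S>h0[1]-35)&(W[...,2]>.06),"handle")
    if len(P): print(cv2.minAreaRect(P[:,:2].astype(np.float32)*1000))
    P=sel(tp,(abs(W[...,2]-.150)<.006)&(S<60),"topface")
    if len(P): print(cv2.minAreaRect(P[:,:2].astype(np.float32)*1000))
    c=cv2.resize(im["pixels"][150:290,320:440] if n=="side" else im["pixels"][90:230,290:410],None,fx=4,fy=4,interpolation=cv2.INTER_CUBIC)
    cv2.imwrite(f"pics/{n}c.png",c[:,:,::-1])
im=ims["top"];print(im["fx"],np.linalg.inv(im["camera_from_world"]).round(3))
W=cloud(im)
for uv in((60,60),(200,50),(340,40),(420,10),(430,48),(375,55),(240,90),(390,80)):print(uv,W[uv[1],uv[0]].round(3))
```

```text
top button 94 med [ 0.5925 -0.0355  0.1679] min [ 0.582 -0.047  0.159] max [ 0.605 -0.024  0.171]
hsv handle [ 23 122 232] [ 0.4793 -0.1001  0.0988]
top handle 167 med [ 0.4851 -0.0953  0.0981] min [ 0.466 -0.116  0.082] max [ 0.503 -0.073  0.111]
((487.8118896484375, -92.18904876708984), (46.05780029296875, 29.635356903076172), 41.735931396484375)
top topface 2614 med [ 0.5966 -0.005   0.1502] min [ 0.512 -0.097  0.144] max [0.679 0.076 0.156]
((597.0018920898438, -8.625106811523438), (105.90058135986328, 143.29725646972656), 38.62434005737305)
side button 88 med [ 0.5858 -0.0362  0.1658] min [ 0.577 -0.047  0.156] max [ 0.604 -0.025  0.169]
hsv handle [ 25 184 251] [ 0.4759 -0.1042  0.0923]
side handle 117 med [ 0.4784 -0.0995  0.096 ] min [ 0.464 -0.114  0.09 ] max [ 0.499 -0.086  0.102]
((482.6212463378906, -98.64256286621094), (33.644187927246094, 23.850168228149414), 30.06909942626953)
side topface 1765 med [ 0.5904 -0.0019  0.1488] min [ 0.51  -0.092  0.144] max [0.676 0.076 0.156]
((595.2466430664062, -7.71044921875), (108.72576141357422, 143.3635711669922), 39.275760650634766)
392.1662366594592 [[-0.000e+00 -9.930e-01  1.200e-01  3.700e-01]
 [-1.000e+00 -1.000e-03 -7.000e-03  5.100e-02]
 [ 7.000e-03 -1.200e-01 -9.930e-01  1.016e+00]
 [ 0.000e+00  0.000e+00  0.000e+00  1.000e+00]]
(60, 60) [0.622 0.401 0.498]
(200, 50) [0.636 0.208 0.5  ]
(340, 40) [0.649 0.014 0.504]
(420, 10) [ 0.696 -0.099  0.501]
(430, 48) [ 0.764 -0.186  0.263]
(375, 55) [ 0.816 -0.097  0.13 ]
(240, 90) [0.708 0.213 0.181]
(390, 80) [ 0.793 -0.149  0.041]
```

View pics/topc.png

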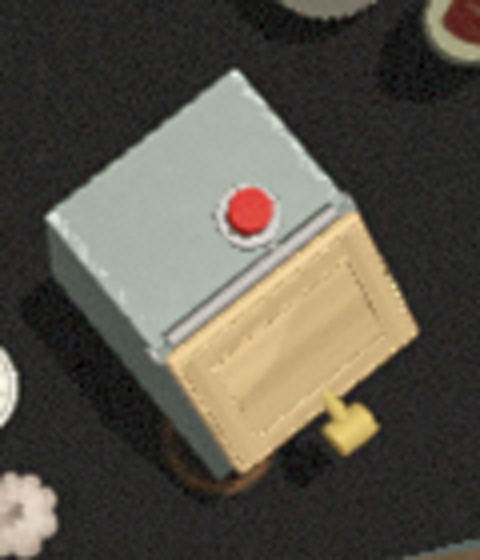

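```bash
cat >> h.py <<'E'
from scipy.spatial.transform import Rotation as R
yaw=np.radians(39)
b=np.array([np.cos(yaw),np.sin(yaw),0]); l=np.array([-b[1],b[0],0])
def ori(s): # tool x = s*back, z down
    x=s*b; z=np.array([0,0,-1.]); return R.from_matrix(np.column_stack([x,np.cross(z,x),z])).as_quat()
BTN=np.array([.590,-.036,.168]); HND=BTN-.130*b+.020*l; HND[2]=.088
HINGE=HND+.102*b+[0,0,.062]
def arc(a):
    t=np.arctan2(62,102)-a
    return HINGE-.1194*np.cos(t)*b-np.array([0,0,.1194*np.sin(t)])
G=np.array([0,0,.003])
E
python3 - <<'E'
from h import *
print(HND,arc(0),arc(1.27),arc(1.37))
for s in(1,-1):
  for p in(HND+G+[0,0,.12],HND+G,arc(1.37)+G,BTN+[0,0,.022],BTN+[0,0,.1]):
    q=r.inverse_kinematics(p,ori(s));print(s,None if q is None else np.round(q,2))
print(optics.get_image("wrist")["mount"].round(3))
E
```

```text
[ 0.47638462 -0.10226873  0.088     ] [ 0.47636137 -0.10228756  0.08798181] [ 0.48612759 -0.09437903  0.22907406] [ 0.4926099  -0.08912976  0.23761043]
1 [-0.31  0.29  1.85 -0.    1.    0.58]
1 [-0.31  0.48  1.94 -0.    0.72  0.58]
1 [-0.27  0.28  1.79 -0.    1.08  0.62]
1 [-0.14  0.49  1.6  -0.    1.05  0.75]
1 [-0.14  0.41  1.52 -0.    1.21  0.75]
-1 [-0.31  0.29  1.85 -0.    1.   -2.56]
-1 [-0.31  0.48  1.94 -0.    0.72 -2.56]
-1 [-0.27  0.28  1.79 -0.    1.08 -2.52]
-1 [-0.14  0.49  1.6  -0.    1.05 -2.39]
-1 [-0.14  0.41  1.52 -0.    1.21 -2.39]
[[-0.    -0.955 -0.297  0.077]
 [ 1.     0.    -0.001  0.001]
 [ 0.001 -0.297  0.955 -0.119]
 [ 0.     0.     0.     1.   ]]
```

View pics/sidec.png

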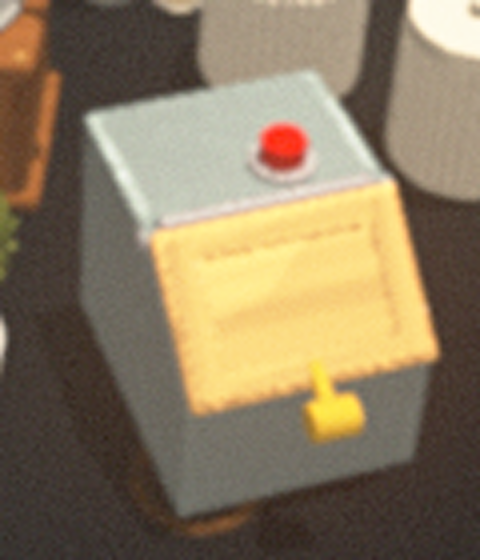

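The side crop confirms the handle is centred under the door's low edge, with the barrel at crop (336,415). Next I move above it and check from the wrist.

Run:
```python
from h import *
r.move_to(HND+G+[0,0,.14],ori(1))
p,q=r.current_tool_pos(),r.current_ee_rot()
im=optics.get_image("wrist"); cv2.imwrite("pics/w.png",im["pixels"][:,:,::-1])
T=np.eye(4);T[:3,:3]=R.from_quat(q).as_matrix();T[:3,3]=p;T=T@im["mount"]
im["camera_from_world"]=np.linalg.inv(T)
import pickle;pickle.dump(im,open("w.pkl","wb"))
for n,P in(("handle",HND+[0,0,.011]),("btn",BTN)):
    c=im["camera_from_world"]@np.r_[P,1];print(n,im["fx"]*c[0]/c[2]+im["cx"],im["fy"]*c[1]/c[2]+im["cy"])
print(r.current_t(),p)
```

```text
handle 321.51346294113057 201.42327068665043
btn 359.10619390926155 13.070740207393385
2.6083 [ 0.47654696 -0.10169736  0.23102962]
```

View pics/w.png

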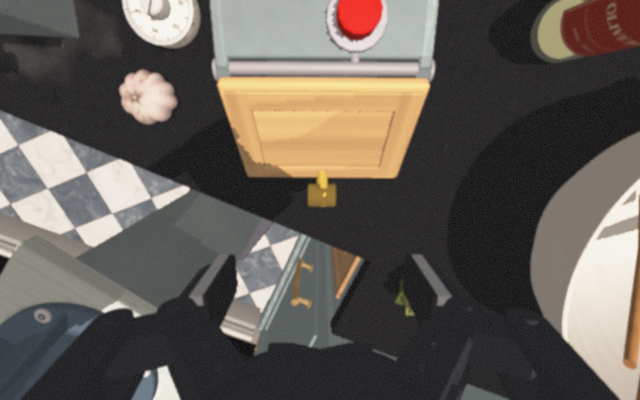

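The wrist view shows the handle's silhouette centred at (321.5,195), about 2–3 mm further back than predicted. The button at (360,13) matches, and the hinge rod is level, so the yaw is right. I'll shift the handle back 1.5 mm and grasp.

```bash
sed -i 's/^HINGE=/HND=HND+.0015*b\nHINGE=/' h.py
python3 - <<'E'
from h import *
r.set_gripper(.65,30)
r.move_linear(HND+G,ori(1),.12)
print("F",np.round(r.current_contact_force(),1))
r.set_gripper(0,30)
print("open",r.current_opening()*85,r.current_finger_force(),np.round(r.current_contact_force(),1))
if .015<r.current_opening()*.085<.04:
    for a in np.linspace(0,1.37,9)[1:]:
        r.move_linear(arc(a)+G,None,.08)
        print(round(a,2),np.round(r.current_contact_force(),1),round(r.current_opening()*85,1))
im=optics.get_image("side");cv2.imwrite("pics/s2.png",cv2.resize(im["pixels"][100:300,260:500],None,fx=2.5,fy=2.5)[:,:,::-1])
print(r.current_t())
E
```

```text
F [-0.3 -0.5  0.2]
open 25.3548947181004 34.780129194259644 [ 1.7 -6.6  1.7]
0.17 [ 4.3 -4.  -0.7] 25.2
0.34 [ 5.2 -3.3 -1. ] 25.5
0.51 [ 5.4 -4.8 -1.7] 25.3
0.68 [ 5.4 -6.5 -1.8] 25.4
0.86 [ 5.8 -6.2 -1.2] 25.4
1.03 [ 4.3 -7.2 -2.5] 25.6
1.2 [ 4.5 -7.5 -0.3] 25.3
1.37 [ 3.1 -8.   0.4] 25.3
8.0167
```

View pics/s2.png

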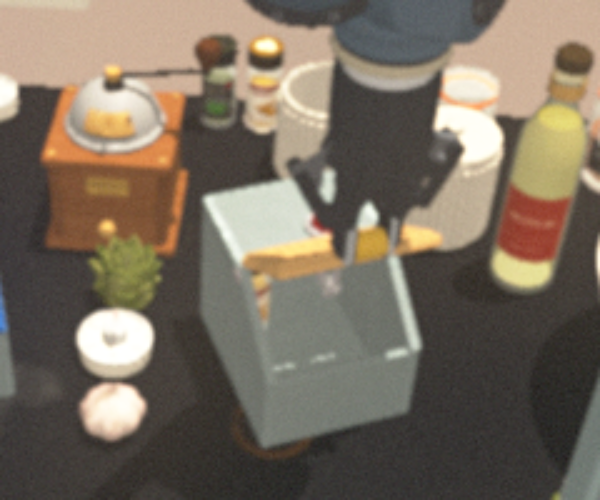

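The door is fully lifted, with the handle still in the grip at (372,243). Now I let go, back off upward and check that it stays open.

Run:
```python
from h import *
r.set_gripper(.65); r.sleep(.5)
r.move_linear(arc(1.37)+G+[0,0,.08],None,.12)
print(np.round(r.current_contact_force(),1))
r.move_linear(np.r_[BTN[:2],.34],None,.15)
r.set_gripper(0)
r.sleep(1)
im=optics.get_image("side");cv2.imwrite("pics/s3.png",cv2.resize(im["pixels"][100:300,260:500],None,fx=2.5,fy=2.5)[:,:,::-1])
c=im["camera_from_world"]@np.r_[arc(1.27),1];print("1.27 handle px",im["fx"]*c[0]/c[2]+im["cx"],im["fy"]*c[1]/c[2]+im["cy"])
print(r.current_t(),r.current_tool_pos(),r.current_opening())
```

```text
[-0.4  0.2 -0.6]
1.27 handle px 407.2153867458117 199.86500256109332
12.2417 [ 0.5900028  -0.03597591  0.33999746] -0.00012849143918340896
```

View pics/s3.png

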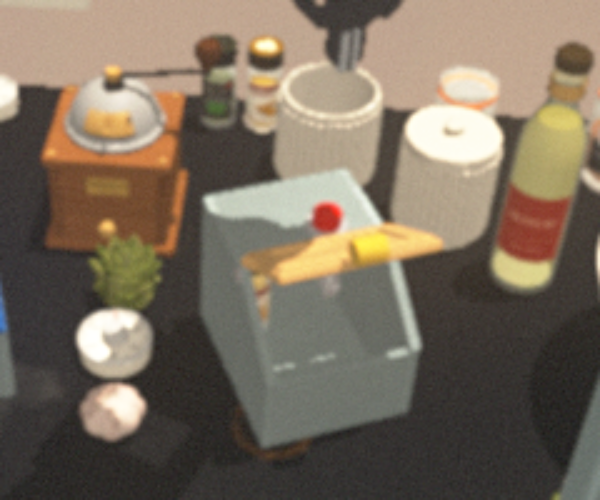

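The door stands open by itself. The handle at (370,248) in the crop is where 1.27 rad predicts. Now I press the button.

Run:
```python
from h import *
p=BTN+[0,0,.022]
r.move_linear(p+[0,0,.012],None,.12)
for d in(.0,-.004,-.007,-.0095,-.011):
    r.move_linear(p+[0,0,d],None,.03)
    f=r.current_contact_force();print(d,np.round(f,1),round(r.current_tool_pos()[2],4))
    if f[2]>15: break
r.sleep(.5)
r.move_linear(np.r_[BTN[:2],.34],None,.12)
r.sleep(4)
im=optics.get_image("side");cv2.imwrite("pics/s4.png",cv2.resize(im["pixels"][100:300,180:500],None,fx=2.5,fy=2.5)[:,:,::-1])
c=im["camera_from_world"]@np.r_[arc(0),1];print("shut handle px",im["fx"]*c[0]/c[2]+im["cx"],im["fy"]*c[1]/c[2]+im["cy"])
print(r.current_t(),np.round(r.current_contact_force(),1))
```

```text
0.0 [-0.  -0.4  0.1] 0.1899
-0.004 [ 0.4 -0.8 -0.6] 0.1858
-0.007 [ 0.6  0.5 -0.4] 0.1827
-0.0095 [-0.4  0.3  2. ] 0.1806
-0.011 [-0.1  0.2  3.3] 0.1791
shut handle px 402.6642623597631 254.46054728357066
21.1667 [ 0.6  0.6 -0.4]
```

View pics/s4.png

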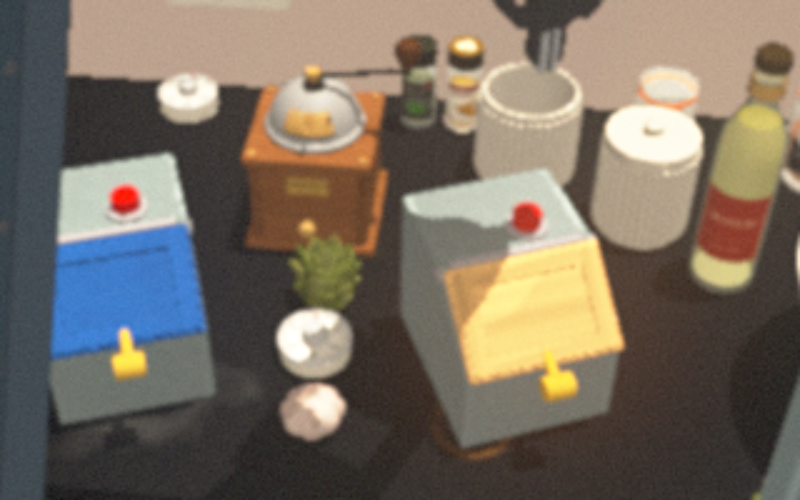

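The oak door is down, with its handle at (404,253) as at the start, and the blue door is shut. I'll compare with the first image before handing in.

Run:
```python
from h import *
import pickle
a=pickle.load(open("ims.pkl","rb"))["side"];b_=optics.get_image("side")
for n,s in(("oak",np.s_[205:275,350:430]),("blue",np.s_[185:260,192:265])):
    g=[cv2.cvtColor(i["pixels"],cv2.COLOR_RGB2GRAY)[s].astype(np.float32) for i in(a,b_)]
    print(n,cv2.phaseCorrelate(*g),np.median(np.abs(a["depth"]-b_["depth"])[s]))
print(world(a,404,254),world(b_,404,254))
r.hand_in()
```

```text
oak ((-0.030010565700315794, 0.1273261716645706), 0.8009114755524529) 0.0019049644
blue ((0.16556716362695312, 0.2891186542915918), 0.8440456288655599) 0.0022902489
[ 0.47588771 -0.10418725  0.09230128] [ 0.4746421  -0.10438742  0.09368859]
the job is handed in; nothing more can be done
```

The job is handed in: I lifted the oak door past its lock and it stood open by itself, then the red button brought it down shut; the blue door stayed shut throughout, and it took about 21 of the 51 s.

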